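# Zig-zag stack of stock trays with a cover

## Robot

A 6-joint arm with a two-finger parallel gripper is mounted at the origin on the work surface. World frame = base frame: x ahead of the robot, y to its left, z up, the work surface at z = 0. Lengths are in m, angles in degrees, forces in N, time in s.
With the tool pointing down it reaches from about 0.4 to 0.825 m from the base axis. Payload 7 kg.
Tool frame: the origin (TCP) lies midway between the tips of the shut fingers; the grasp point (between the pads) lies 19 mm behind it; z points along the fingers, y is the direction in which the jaws open and shut (so a half turn about z gives the same grasp; the last joint's range is limited). The gripper opens to 88 mm and grips with 3 to 60 N. Pads are 19 mm wide; open, the fingers measure 130 mm over their backs; the gripper's body (78 mm by 193 mm) begins 47 mm behind the grasp point.
Start: joints at [-58.092, 20.546, 0.682, 0, -70.136, -16.507], TCP at [0.179, -0.651, 0.227] pointing down, gripper open.
Joint ranges: [-176.03, 176.03], [-82.01, 121.73], [-58.28, 71.71], [-173.87, 95.51], [-174.79, -0.11], [-173.66, 173.66]. Speed limits (degrees/s): [136.94, 136.94, 172.46, 180, 180, 180].

## Interface

Orientations are given as [roll, pitch, yaw] about the fixed x, y, z axes, in that order (R = Rz(yaw) Ry(pitch) Rx(roll)).
In Python, from plant import get_state, capture, close_job gives the robot as it stands.
- The arm moves only by the tool apply_moves, never from a script. Its argument "commands" is a list of rows, each an object with "grip": the opening, from 0 (shut) to 1 (fully open); "dp": the shift along the tool's x, y, z in mm, a list of three; "yaw": the turn about the tool's z in rad. A call has 1 to 12 rows; each row is the pose to reach, as a shift and turn from the pose commanded when the call began, along the tool's axes at that moment; what a row does not reach only later rows make up. A row lasts 1/8 s, in which the tool goes at most 62.5 mm and 10.7 degrees, less where a joint would pass 70% of its speed; a pose out of reach is approached as far as the arm can. A call with a gripper value outside its range is refused whole. The fingers move at their own pace and stop on an object; "newtons" is the grip in N (left out, the last holds). Time passes only in rows, so rows that repeat a pose let the fingers close. It gives the time, the measured TCP pose, the force and the opening at its end, in the units of the state.
- get_state(): the state, without advancing time (a new reading comes with each control period).
- capture(name): name is "side" or "top"; returns a dict with "color" (480x640x3 uint8, red, green, blue), "camera_matrix" (3x3 intrinsics, pixels), "xyz" and "rotation" of the camera in the world. Camera axes: x right, y up, looking along -z (the intrinsics and any distortion apply to the point x, -y, -z); pixel columns grow to the right and rows downward; lengths in m; the calibration is good to about 2 mm. A picture is of the moment at which its call begins. There is no depth.
- close_job(): hands the job in, once; it reports no verdict.
The state is a dict: "time_s": time; "joints": joint angles; "qd": joint speeds; "joint_torque": joint torques, N m; "tcp_pos": TCP position; "eef_rot": TCP orientation; "contact_force": force on the tool from outside, world axes, zero at the start; "moment": the same for the moment, N m; "gripper_width": finger opening in m.
Only numpy, scipy, OpenCV 4.12 (cv2) and the standard library are available. Lean on these libraries where they do the work, as an engineer would, in place of code of your own. Each camera call takes 0.05 s, during which the arm holds its last target.

## Task

Stack the stock trays zig-zag on the bottom tray fixed to the plywood board: first the tray of bearings, turned end-for-end so its small raised pocket overhangs the end away from the bottom tray's pocket, then the tray of little cartons, facing as the bottom tray does. Each tray must sit fully down on the main-bay rim below, next to the raised pocket, leaving all pockets open. Then put the cover fully down on the top tray's main bay; keep the trays level and leave the mug, tape roll and stapler alone.

Things in the scene. Friction and masses are not known exactly. Their poses are not given: they have to be found in the camera images.
- base_tray (a point): Bottom tray (brass pins inside), fixed on a 210x110x9 plywood board. Pale grey, 150 (x) x 60 (y) mm. Main bay x -38 to 75, rim 40 above its underside; pocket x -75 to -38, walls 50 high. Walls 5 thick. Point: tray's middle, 22 above its underside, 31 above table; x from pocket to bay, z up. The tray on it has its x reversed and its point at x +40, y 0, z +36 mm from this one (3 mm play in x, y).
- bearing_tray_mid (a point): Loose tray, 0.22-0.45 kg, two rows of flat round steel bearings that stay put below the rim; goes in the middle. Shaped as the bottom tray. All trays have a 4 mm high pad below (x -27 to 67, y -22 to 22) that drops into the bay under it. Point: middle of length and width, 22 above the pad's underside; x from pocket to bay. The top tray's point goes at x +40, y 0, z +36 from this, x reversed.
- carton_tray_mid (a point): Loose tray, 0.15-0.31 kg, three small cardboard cartons in a row that stay put below the rim; goes on top. Shaped as the other trays, 60 mm wide over its upright side walls, where it can be gripped at mid-length. Point: middle of length and width, 22 above the pad's underside; x from pocket to bay, z up. The cover's point goes at x +20, y 0, z +33 mm from this one, x axes parallel.
- cover_mid (a point): Loose pale grey cover, 0.1 kg: plate 110 (x) x 60 (y) x 4 mm, under it a pad 94 x 44 x 4 that drops into the top tray's bay (3 mm play each way), on it a centred grip bar 60 long (x), 14 wide (y), 30 high. Point: centre, 19 above the pad's underside; plate's top 11 below it, bar's top 19 above it. Same either way round.
- mug: Bystander: white mug, 76 mm across, 92 high. Origin centre of underside.
- tape: Bystander: roll of brown tape lying flat, 96 mm across, 48 high. Origin centre of underside.
- stapler: Bystander: black stapler, 135 mm long, 46 high, 36 wide. Origin centre of underside.
Things that resemble listed ones, but are neither listed nor needed, are in the scene too. What is shaped like the part that bears carton_tray_mid but red is not meant. What is shaped like the part that bears cover_mid but red is not meant.

How it is judged (in metres and radians):
On the way, in this order (a step that is already met when the one before it is completed fails the run):
1. the bearing tray sits fully down on the bottom tray, turned end-for-end and offset against its raised pocket (x of bearing_tray_mid in the frame of base_tray between 0.034 and 0.046 m and y of bearing_tray_mid in the frame of base_tray between -0.006 and 0.006 m and z of bearing_tray_mid in the frame of base_tray between 0.0335 and 0.0385 m and angle between the x axis of bearing_tray_mid and the x axis of base_tray, either way round below 0.12 rad and angle between the z axis of bearing_tray_mid and the z axis of base_tray, either way round below 0.05 rad), for 0.2 s.
2. the carton tray sits fully down on the bearing tray, offset the other way, against its raised pocket (x of carton_tray_mid in the frame of bearing_tray_mid between 0.034 and 0.046 m and y of carton_tray_mid in the frame of bearing_tray_mid between -0.006 and 0.006 m and z of carton_tray_mid in the frame of bearing_tray_mid between 0.0335 and 0.0385 m and angle between the x axis of carton_tray_mid and the x axis of bearing_tray_mid, either way round below 0.12 rad and angle between the z axis of carton_tray_mid and the z axis of bearing_tray_mid, either way round below 0.05 rad), for 0.2 s.
At the end, for the whole second after the job is handed in: Bearing tray on the bottom tray, carton tray on the bearing tray, each offset 40 mm to alternate ends, cover on the carton tray's main bay: all fully seated (6 mm along and across, 2.5 mm in height, 0.12 rad heading, 0.05 rad tilt) and at rest (all of step 1 and all of step 2 and x of cover_mid in the frame of carton_tray_mid between 0.014 and 0.026 m and y of cover_mid in the frame of carton_tray_mid between -0.006 and 0.006 m and z of cover_mid in the frame of carton_tray_mid between 0.0305 and 0.0355 m and angle between the x axis of cover_mid and the x axis of carton_tray_mid, either way round below 0.12 rad and angle between the z axis of cover_mid and the z axis of carton_tray_mid, either way round below 0.05 rad and linear speed of each of bearing_tray, carton_tray, cover below 0.02 m/s); the robot touches nothing.
It fails at once if the mug is shifted by more than 30 mm (distance of mug from where it was at the start of the episode above 0.03 m).
It fails at once if the tape is shifted by more than 30 mm (distance of tape from where it was at the start of the episode above 0.03 m).
It fails at once if the stapler is shifted by more than 30 mm (distance of stapler from where it was at the start of the episode above 0.03 m).
It fails at once if the bearing tray is tipped by more than 0.4 rad (angle between bearing_tray_mid's own z axis and vertical above 0.4 rad).
It fails at once if the carton tray is tipped by more than 0.4 rad (angle between carton_tray_mid's own z axis and vertical above 0.4 rad).
It also fails if it takes over 72 s, if anything falls off the work surface, if the arm or the gripper's body presses on something with over 40 N, if the wrist force passes 120 N, or if a joint passes its speed limit or range.

## Working session

There is one attempt and no reset: what is moved stays moved. The work goes in short steps, Python scripts to look and compute and a tool call to move; the robot and the scene stay as the last step left them, time stands still between calls to the robot, and variables do not carry over. Pictures are saved under pics/ and viewed, and the job is handed in when it is done.

Besides the shell and the picture viewer there is one more tool, called as name(argument=value, ...) on one line, values as JSON. apply_moves: Moves the arm, as the interface text tells. Its arguments: {"type":"object","properties":{"commands":{"type":"array","items":{"type":"object","properties":{"grip":{"type":"number"},"dp":{"type":"array","items":{"type":"number"}},"yaw":{"type":"number"}}}},"newtons":{"type":"number"}},"required":["commands"]}

```bash
ls; mkdir -p pics
python3 - <<'E'
from plant import get_state, capture
import cv2,numpy as np
s=get_state();print(s)
for n in("top","side"):
    c=capture(n);cv2.imwrite(f"pics/{n}0.png",c["color"][:,:,::-1]);print(n,c["camera_matrix"],c["xyz"],c["rotation"],[k for k in c])
E
```

```text
pics
{'time_s': 0.0, 'joints': array([-5.80923587e+01,  2.05902819e+01,  6.35399739e-01, -2.06411059e-02,
       -7.01366495e+01, -1.65065830e+01]), 'qd': array([-0.02475375,  0.02770792,  0.03842085, -0.01636083, -0.07100883,
       -0.00068629]), 'joint_torque': array([-5.86418191e-04, -5.82717741e+01,  2.93056029e+01,  6.99729234e+00,
        6.87827225e-03, -1.08739914e-04]), 'tcp_pos': array([ 0.17910967, -0.65030234,  0.22564642]), 'eef_rot': array([ 1.79906727e+02, -7.40456790e-03, -1.64605965e+02]), 'contact_force': array([-0.09576373,  0.8053046 ,  0.4696652 ]), 'moment': array([ 0.05140455, -0.01431597,  0.01294126]), 'gripper_width': 0.08721986840008784}
top [[464.9715975    0.         313.55407445]
 [  0.         464.9715975  241.93132996]
 [  0.           0.           1.        ]] [ 0.40350475 -0.05639904  1.11644255] [  6.18125243  -0.27854396 -88.94226096] ['color', 'camera_matrix', 'xyz', 'rotation']
side [[573.95681      0.         320.02935376]
 [  0.         573.95681    242.4278636 ]
 [  0.           0.           1.        ]] [0.30813228 0.8188896  1.04416264] [  42.56098073   -0.49213383 -167.73444344] ['color', 'camera_matrix', 'xyz', 'rotation']
```

View pics/top0.png

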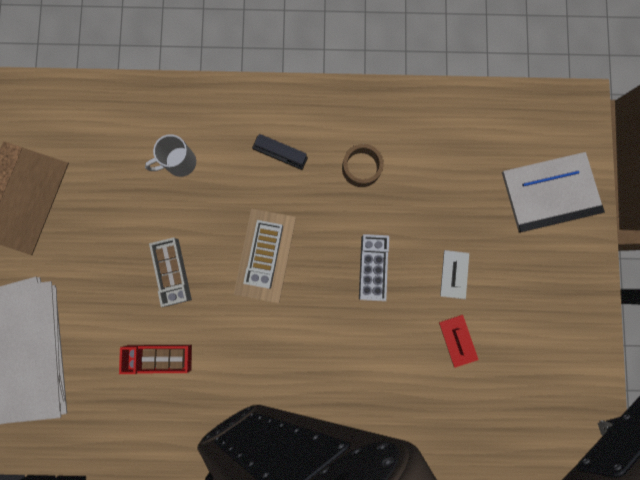

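View pics/side0.png

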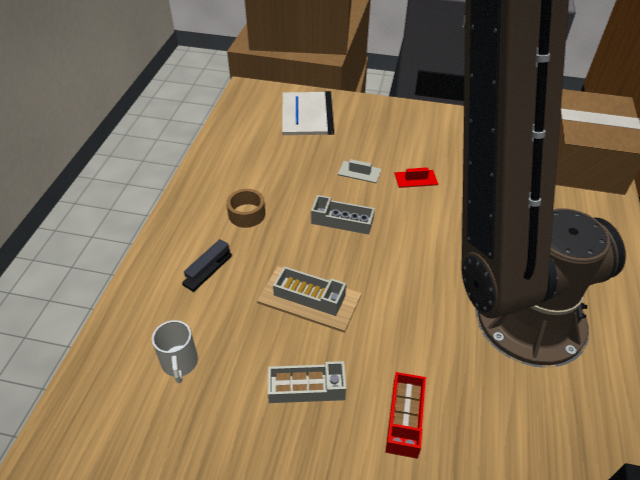

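Run:
```python
import cv2,numpy as np
t=cv2.imread("pics/top0.png")
def cr(u,v,r=50):return cv2.resize(t[v-r:v+r,u-r:u+r],(390,290) if 0 else (400,400),interpolation=cv2.INTER_CUBIC)
a=[cr(264,256,36),cr(374,267,36),cr(169,272,36),cr(456,274,36)]
im=np.vstack([np.hstack(a[:2]),np.hstack(a[2:])])
cv2.imwrite("pics/c1.png",cv2.resize(im,(600,600)))
```

```text
(no output)
```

View pics/c1.png

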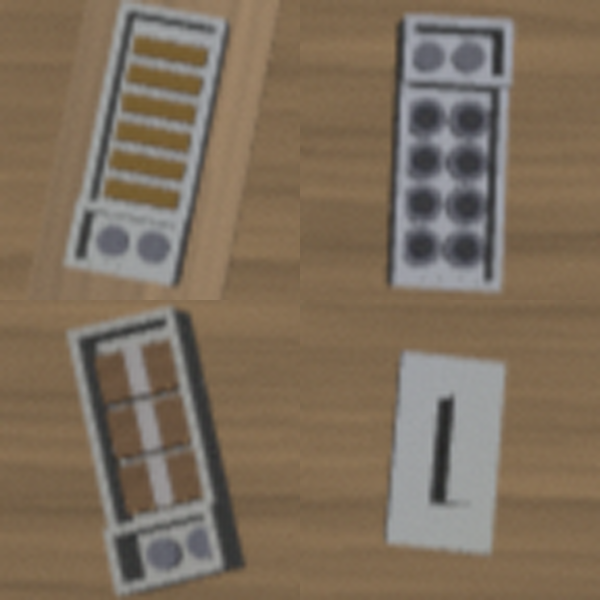

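```bash
cat > h.py <<'E'
import cv2,numpy as np
from scipy.spatial.transform import Rotation as R
from plant import get_state,capture
def ray(c,p):
    d=np.linalg.inv(c["camera_matrix"])@np.array([p[0],p[1],1.]);d=d*[1,-1,-1]
    return R.from_euler("xyz",c["rotation"],degrees=True).as_matrix()@d
def onz(c,p,z):
    d=ray(c,p);o=np.array(c["xyz"]);return o+d*(z-o[2])/d[2]
def proj(c,X):
    q=R.from_euler("xyz",c["rotation"],degrees=True).as_matrix().T@(np.array(X)-c["xyz"]);q=q*[1,-1,-1]
    q=c["camera_matrix"]@q;return q[:2]/q[2]
def quad(img,u,v,r=36,thr=130,up=8,save=None):
    """corners (full image px) of bright blob around u,v"""
    u0,v0=int(u)-r,int(v)-r
    g=img[v0:v0+2*r,u0:u0+2*r].astype(float)
    # pale: bright in blue channel relative (wood is brown)
    b=g[:,:,2].astype(np.float32)  # RGB image -> blue
    M=np.array([[up,0,up/2-.5],[0,up,up/2-.5]],np.float32)
    B=cv2.warpAffine(b,M,(2*r*up,2*r*up),flags=cv2.INTER_CUBIC)
    m=(B>thr).astype(np.uint8)
    n,l,s,ce=cv2.connectedComponentsWithStats(m)
    k=1+np.argmax(s[1:,4]); m=(l==k).astype(np.uint8)
    cs,_=cv2.findContours(m,cv2.RETR_EXTERNAL,cv2.CHAIN_APPROX_NONE)
    h=cv2.convexHull(max(cs,key=cv2.contourArea))
    e=2.
    while True:
        a=cv2.approxPolyDP(h,e,True)
        if len(a)<=4:break
        e+=1
    if save: 
        vis=cv2.cvtColor((np.clip(B,0,255)).astype(np.uint8),cv2.COLOR_GRAY2BGR);cv2.drawContours(vis,cs,-1,(0,255,0),1);cv2.polylines(vis,[a],True,(0,0,255),1);cv2.imwrite(save,vis)
    return (a[:,0,:]-(up/2-.5))/up+[u0,v0]
E
python3 - <<'E'
from h import *
c=capture("top");im=c["color"]
for u,v in [(264,240),(374,280),(169,272),(300,250)]:print(im[v,u-20:u+20:1,2].tolist())
i=0
outs=[]
for n,u,v in [("base",264,254),("bear",374,267),("cart",169,272),("cov",455,274)]:
  for thr in (115,130):
    q=quad(im,u,v,thr=thr,save=f"pics/q_{n}.png");print(n,thr,np.round(q,1).tolist())
  outs.append(cv2.imread(f"pics/q_{n}.png"))
cv2.imwrite("pics/q.png",cv2.resize(np.vstack([np.hstack(outs[:2]),np.hstack(outs[2:])]),(600,600),interpolation=cv2.INTER_AREA))
E
```

```text
[81, 87, 89, 91, 87, 90, 88, 89, 109, 153, 143, 78, 82, 147, 139, 130, 126, 108, 102, 75, 71, 66, 60, 55, 55, 49, 49, 48, 48, 48, 54, 55, 96, 156, 160, 98, 72, 93, 100, 101]
[78, 74, 75, 75, 77, 72, 77, 158, 166, 127, 90, 66, 58, 58, 58, 66, 87, 106, 120, 98, 98, 73, 59, 57, 61, 59, 65, 91, 89, 56, 82, 159, 162, 98, 78, 77, 77, 77, 76, 76]
[80, 78, 81, 80, 79, 90, 138, 141, 99, 63, 56, 66, 62, 63, 63, 60, 62, 61, 82, 106, 99, 98, 100, 90, 87, 95, 97, 88, 84, 84, 103, 142, 136, 76, 53, 53, 60, 77, 81, 80]
[101, 103, 100, 98, 96, 99, 101, 98, 93, 80, 78, 78, 77, 78, 80, 77, 76, 78, 77, 77, 80, 78, 79, 77, 77, 79, 77, 79, 79, 75, 77, 79, 78, 78, 76, 79, 77, 77, 80, 78]
base 115 [[257.1, 219.4], [281.7, 224.4], [267.9, 288.6], [242.9, 282.8]]
base 130 [[257.2, 219.8], [281.4, 225.2], [267.8, 287.9], [243.3, 282.7]]
bear 115 [[363.2, 233.9], [388.8, 236.3], [384.8, 300.7], [359.9, 298.8]]
bear 130 [[363.7, 234.2], [388.6, 236.4], [384.9, 300.2], [360.1, 298.3]]
cart 115 [[172.9, 237.1], [185.8, 299.1], [160.9, 306.2], [148.8, 243.3]]
cart 130 [[172.8, 237.7], [185.4, 298.9], [161.1, 305.7], [149.2, 243.6]]
cov 115 [[444.8, 249.8], [468.8, 253.3], [464.8, 298.4], [440.4, 295.4]]
cov 130 [[444.9, 250.1], [468.4, 253.3], [464.8, 297.9], [440.7, 295.2]]
```

View pics/q.png

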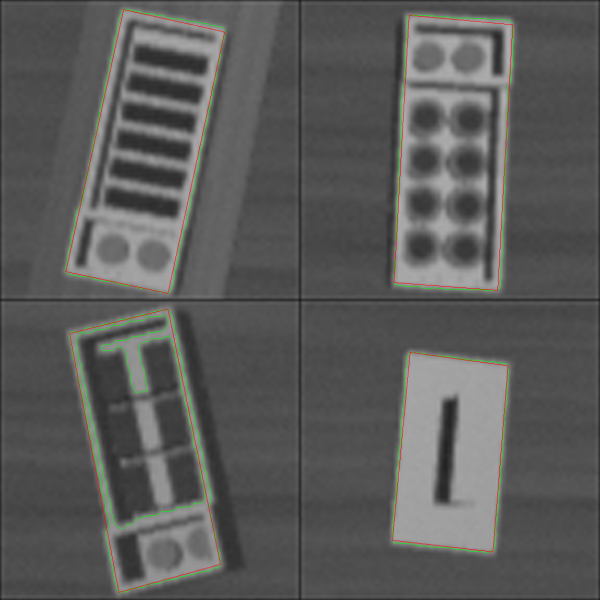

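```bash
cat >> h.py <<'E'
def tray(c,q,pk,zb,zp):
    """q 4 corners px; pk: approx pocket-end pixel; returns centre xy, yaw(rad) of x axis pocket->bay, size"""
    q=np.array(q);o=np.argsort(np.linalg.norm(q-pk,axis=1))
    P=np.array([onz(c,p,zp)[:2] for p in q[o[:2]]]);B=np.array([onz(c,p,zb)[:2] for p in q[o[2:]]])
    ax=B.mean(0)-P.mean(0);ce=(B.mean(0)+P.mean(0))/2
    w=[np.linalg.norm(P[0]-P[1]),np.linalg.norm(B[0]-B[1])]
    d=ax/np.linalg.norm(ax);n=np.array([-d[1],d[0]])
    def s(v):return v if v@n>0 else -v
    yw=np.arctan2(*( (s(P[0]-P[1])+s(B[0]-B[1]))[::-1]))-np.pi/2
    return ce,np.degrees(np.arctan2(ax[1],ax[0])),np.degrees(yw)%360,np.linalg.norm(ax),w
E
python3 - <<'E'
from h import *
c=capture("top");im=c["color"]
print(get_state()["time_s"])
for thr in (115,123,130):
 for n,u,v,pk,zb,zp in [("base",264,254,(256,290),.049,.059),("bear",374,267,(376,230),.040,.050),("cart",169,272,(175,310),.040,.050),("cov",455,274,(452,300),.008,.008)]:
  r=tray(c,quad(im,u,v,thr=thr),pk,zb,zp)
  print(n,thr,np.round(r[0]*1000,1),np.round(r[1:3],2),np.round(np.array([r[3],*r[4]])*1000,1))
for n,X in [("mug",(172,155)),("tape",(363,166)),("stap",(280,151))]: print(n,onz(c,X,.04))
E
```

```text
0.2
base 115 [489.9  57.2] [-10.28 348.31] [149.7  58.3  58.5]
bear 115 [ 463.5 -200.3] [177.6  176.27] [148.7  59.7  57.3]
cart 115 [446.  275.9] [15.39 16.63] [148.6  58.   57.3]
cov 115 [ 452.6 -397.4] [ -6.06 353.8 ] [109.3  57.4  57.9]
base 123 [489.7  57.1] [-10.22 348.61] [148.3  57.4  58.3]
bear 123 [ 463.6 -200.4] [177.7  176.39] [148.   59.2  57.3]
cart 123 [445.9 276. ] [15.3 16.2] [147.6  57.2  57.1]
cov 123 [ 452.8 -397.4] [ -5.93 354.17] [108.8  57.1  57. ]
base 130 [489.9  57.1] [-10.32 348.46] [147.8  57.   57.4]
bear 130 [ 463.6 -200.3] [177.64 176.61] [147.7  58.6  56.5]
cart 130 [445.7 276. ] [15.29 15.99] [146.4  56.9  56.7]
cov 130 [ 453.  -397.4] [ -5.83 353.87] [107.6  57.4  56.7]
mug [0.72126015 0.28022493 0.04      ]
tape [ 0.70350995 -0.17339225  0.04      ]
stap [0.73612799 0.02431993 0.04      ]
```

```bash
cat > mv.py <<'E'
import numpy as np,sys
def mv(cur,tgt):
    """cur/tgt: x,y,z mm, psi deg -> dp mm, yaw rad"""
    p=np.radians(cur[3]);d=np.array(tgt[:3],float)-cur[:3]
    dp=[d[0]*np.cos(p)+d[1]*np.sin(p), d[0]*np.sin(p)-d[1]*np.cos(p), -d[2]]
    a=-((tgt[3]-cur[3]+180)%360-180)
    print("dp",np.round(dp,1).tolist(),"yaw",round(np.radians(a),4), "len",round(np.linalg.norm(dp)),"deg",round(a,1))
def after(cur,dp,yaw):
    p=np.radians(cur[3])
    r=[cur[0]+dp[0]*np.cos(p)+dp[1]*np.sin(p),cur[1]+dp[0]*np.sin(p)-dp[1]*np.cos(p),cur[2]-dp[2],cur[3]-np.degrees(yaw)]
    print("cur",np.round(r,2).tolist());return r
E
python3 -c "
from mv import *
mv([179,-651,227,-164.6],[463.6,-200.3,120,177.6])
after([179,-651,227,-164.6],[-394,359,107],.31)"
```

```text
dp [-394.1, 358.9, 107.0] yaw 0.3107 len 544 deg 17.8
cur [463.52, -200.26, 120.0, -182.36]
```

Candidates in the top view:
- **Carton tray:** pale at (169,272), red lookalike at (155,359). I choose the pale one.
- **Cover:** pale at (455,274), red lookalike at (458,341). I choose the pale one.
- **Bearing tray:** (374,267), against the base with brass pins on the board at (264,254).

The close crop confirms the contents, and that the bearing pocket already points away from the robot. The measured sizes match the given ones.

apply_moves(commands=[{"grip": 1,"dp": [-394,359,107],"yaw": 0.31},{"grip": 1,"dp": [-394,359,107],"yaw": 0.31},{"grip": 1,"dp": [-394,359,107],"yaw": 0.31},{"grip": 1,"dp": [-394,359,107],"yaw": 0.31},{"grip": 1,"dp": [-394,359,107],"yaw": 0.31},{"grip": 1,"dp": [-394,359,107],"yaw": 0.31},{"grip": 1,"dp": [-394,359,107],"yaw": 0.31},{"grip": 1,"dp": [-394,359,107],"yaw": 0.31},{"grip": 1,"dp": [-394,359,107],"yaw": 0.31},{"grip": 1,"dp": [-394,359,107],"yaw": 0.31},{"grip": 1,"dp": [-394,359,107],"yaw": 0.31},{"grip": 1,"dp": [-394,359,107],"yaw": 0.31}])

```text
time_s: 1.7
tcp_pos: [0.4633, -0.2007, 0.1197]
eef_rot: [180.0, 0.0, 177.6]
contact_force: [-0.1, 0.3, -0.2]
gripper_width: 0.0876
```

apply_moves(commands=[{"grip": 1,"dp": [0,0,40],"yaw": 0},{"grip": 1,"dp": [0,0,75],"yaw": 0},{"grip": 1,"dp": [0,0,98],"yaw": 0},{"grip": 1,"dp": [0,0,109],"yaw": 0},{"grip": 1,"dp": [0,0,109],"yaw": 0}])

```text
time_s: 2.33
tcp_pos: [0.4633, -0.2006, 0.0104]
eef_rot: [-180.0, -0.1, 177.6]
contact_force: [-0.4, 0.2, 0.6]
gripper_width: 0.088
```

Run:
```python
from h import *
print(get_state()["tcp_pos"],get_state()["contact_force"])
a=[capture(n)["color"][:,:,::-1] for n in("top","side")]
cv2.imwrite("pics/g1.png",np.hstack([cv2.resize(a[0][160:360,280:480],(400,400)),cv2.resize(a[1][120:320,240:440],(400,400))]))
```

```text
[ 0.4633297  -0.20056435  0.0103708 ] [-0.43052145  0.21841945  0.59974895]
```

View pics/g1.png

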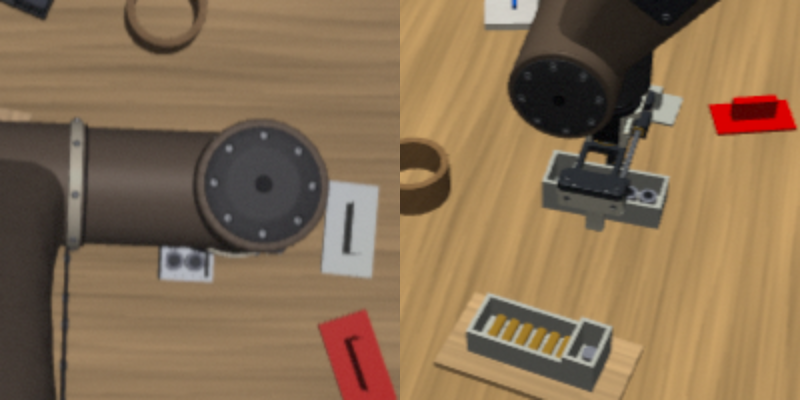

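The side view shows the fingers straddling the bearing tray at mid-length. Closing.

apply_moves(commands=[{"grip": 0,"dp": [0,0,0],"yaw": 0},{"grip": 0,"dp": [0,0,0],"yaw": 0},{"grip": 0,"dp": [0,0,0],"yaw": 0},{"grip": 0,"dp": [0,0,0],"yaw": 0},{"grip": 0,"dp": [0,0,0],"yaw": 0},{"grip": 0,"dp": [0,0,0],"yaw": 0}], newtons=45)

```text
time_s: 3.18
tcp_pos: [0.4641, -0.2001, 0.011]
eef_rot: [-180.0, 0.0, 177.7]
contact_force: [-0.9, -0.5, 5.8]
gripper_width: 0.0596
```

apply_moves(commands=[{"grip": 0,"dp": [0,0,-15],"yaw": 0},{"grip": 0,"dp": [0,0,-45],"yaw": 0},{"grip": 0,"dp": [0,0,-85],"yaw": 0},{"grip": 0,"dp": [0,0,-115],"yaw": 0},{"grip": 0,"dp": [0,0,-129],"yaw": 0},{"grip": 0,"dp": [0,0,-129],"yaw": 0},{"grip": 0,"dp": [0,0,-129],"yaw": 0}])

```text
time_s: 4.05
tcp_pos: [0.4628, -0.1998, 0.1383]
eef_rot: [180.0, -0.1, 177.6]
contact_force: [-0.9, 0.9, -2.3]
gripper_width: 0.0596
```

Run:
```python
from h import *
s=get_state();print(s["contact_force"],s["moment"])
a=[capture(n)["color"][:,:,::-1] for n in("top","side")]
cv2.imwrite("pics/g2.png",np.hstack([cv2.resize(a[0][160:360,280:480],(400,400)),cv2.resize(a[1][80:280,240:440],(400,400))]))
from mv import *
# target: base + 40 along base x
p=np.radians(-10.28);t=np.array([489.9,57.1])+40*np.array([np.cos(p),np.sin(p)]);print(t)
mv([463.5,-200.3,140,177.64],[*t,140,169.72])
```

```text
[-0.87490396  0.85135626 -2.30250978] [-0.0137155  -0.0155136   0.03422884]
[529.25789567  49.96164946]
dp [-55.4, 252.8, -0.0] yaw 0.1382 len 259 deg 7.9
```

View pics/g2.png

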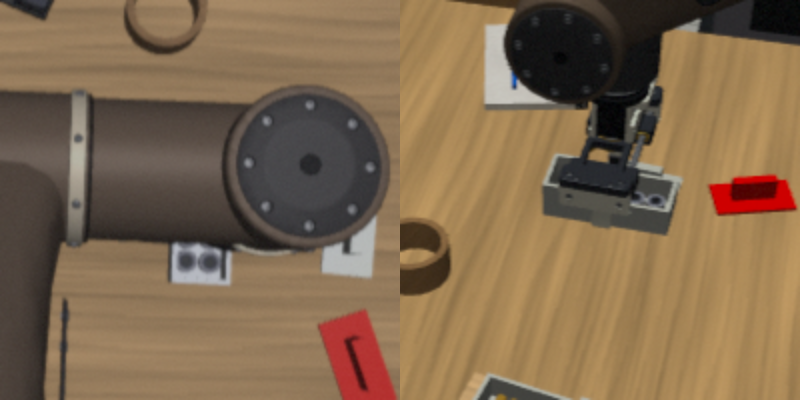

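apply_moves(commands=[{"grip": 0,"dp": [-8,35,0],"yaw": 0.02},{"grip": 0,"dp": [-19,85,0],"yaw": 0.046},{"grip": 0,"dp": [-30,135,0],"yaw": 0.074},{"grip": 0,"dp": [-40,185,0],"yaw": 0.1},{"grip": 0,"dp": [-50,227,0],"yaw": 0.124},{"grip": 0,"dp": [-55.4,252.8,0],"yaw": 0.138},{"grip": 0,"dp": [-55.4,252.8,20],"yaw": 0.138},{"grip": 0,"dp": [-55.4,252.8,45],"yaw": 0.138},{"grip": 0,"dp": [-55.4,252.8,55],"yaw": 0.138},{"grip": 0,"dp": [-55.4,252.8,55],"yaw": 0.138},{"grip": 0,"dp": [-55.4,252.8,55],"yaw": 0.138}])

```text
time_s: 5.52
tcp_pos: [0.5301, 0.0504, 0.0852]
eef_rot: [180.0, 0.0, 169.7]
contact_force: [0.1, -0.0, -2.2]
gripper_width: 0.0597
```

Run:
```python
from h import *
s=get_state();print(s["contact_force"],s["moment"])
a=[capture(n)["color"][:,:,::-1] for n in("top","side")]
cv2.imwrite("pics/g3t.png",a[0]);cv2.imwrite("pics/g3s.png",a[1])
cv2.imwrite("pics/g3.png",np.hstack([cv2.resize(a[0][200:320,200:320],(400,400)),cv2.resize(a[1][210:330,250:370],(400,400))]))
```

```text
[ 0.12920189 -0.02348346 -2.24984614] [ 0.00636417 -0.0324955  -0.0076531 ]
```

View pics/g3.png

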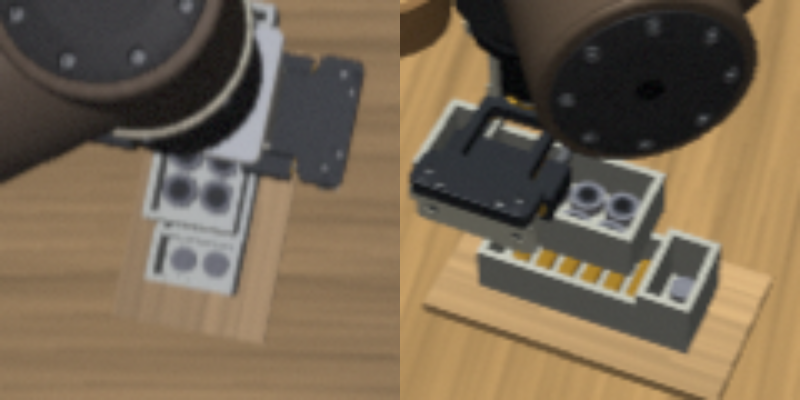

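Run:
```python
import cv2,numpy as np
t=cv2.imread("pics/g3t.png");s=cv2.imread("pics/g3s.png")
a=cv2.resize(t[245:295,235:285],(600,600),interpolation=cv2.INTER_CUBIC)
for k in range(0,50,10):
    cv2.putText(a,str(235+k),(k*12,10),0,.4,(0,0,255),1);cv2.putText(a,str(245+k),(0,k*12+10),0,.4,(0,0,255),1)
    a[:, k*12]=(0,0,255);a[k*12,:]=(0,0,255)
cv2.imwrite("pics/g4.png",a)
```

```text
(no output)
```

View pics/g4.png

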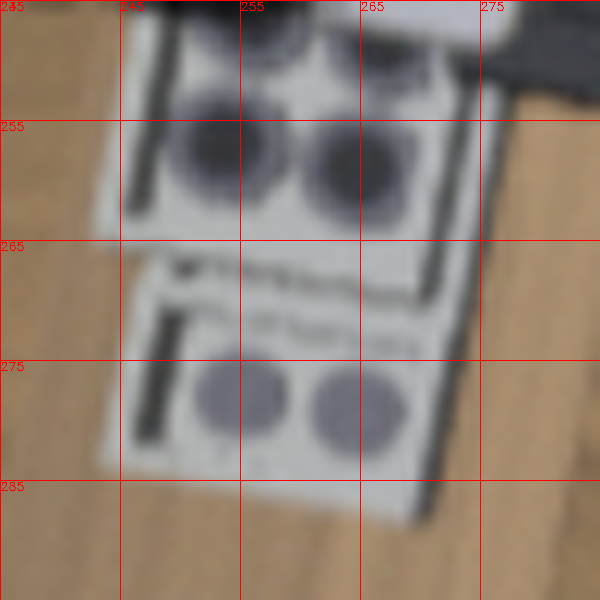

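Run:
```python
from h import *
c=capture("top")
f=lambda X,Y:(235+X/12-.5,245+Y/12-.5)
L=onz(c,f(93,238),.114)[:2];Rr=onz(c,f(468,300),.114)[:2]
p=np.radians(-10.28);ex=np.array([np.cos(p),np.sin(p)]);ey=np.array([-ex[1],ex[0]])
b=np.array([.4899,.0571])
m=(L+Rr)/2
print("width",np.linalg.norm(L-Rr),"end mid in base",(m-b)@ex,(m-b)@ey)
t=get_state()["tcp_pos"][:2];print("tcp in base",(t-b)@ex,(t-b)@ey, "end from tcp",(m-t)@ex,(m-t)@ey)
for q in [(100,462),(418,520)]:
  w=onz(c,f(*q),.059)[:2];print((w-b)@ex,(w-b)@ey)
```

```text
width 0.06835099871474452 end mid in base -0.03408866745528212 -0.003538132274775434
tcp in base 0.04066318101185398 0.0005557350278346996 end from tcp -0.0747518484671361 -0.004093867302610133
-0.07471976325827732 0.02897774684447897
-0.07358329178216318 -0.032075945636397214
```

apply_moves(commands=[{"grip": 0,"dp": [0.7,-1,0],"yaw": 0},{"grip": 0,"dp": [0.7,-1,10],"yaw": 0},{"grip": 0,"dp": [0.7,-1,18],"yaw": 0},{"grip": 0,"dp": [0.7,-1,22],"yaw": 0},{"grip": 0,"dp": [0.7,-1,24],"yaw": 0},{"grip": 0,"dp": [0.7,-1,24],"yaw": 0}])

```text
time_s: 6.42
tcp_pos: [0.5287, 0.0494, 0.0604]
eef_rot: [-180.0, -0.0, 169.7]
contact_force: [0.2, 0.1, -2.4]
gripper_width: 0.0598
```

apply_moves(commands=[{"grip": 0,"dp": [0,0,2],"yaw": 0},{"grip": 0,"dp": [0,0,3],"yaw": 0},{"grip": 0,"dp": [0,0,3],"yaw": 0}])

```text
time_s: 6.8
tcp_pos: [0.5286, 0.0494, 0.0576]
eef_rot: [-180.0, 0.0, 169.7]
contact_force: [-0.4, -0.2, -3.1]
gripper_width: 0.0598
```

apply_moves(commands=[{"grip": 0,"dp": [0,0,1],"yaw": 0},{"grip": 0,"dp": [0,0,2],"yaw": 0},{"grip": 0,"dp": [0,0,2.5],"yaw": 0},{"grip": 0,"dp": [0,0,2.5],"yaw": 0}])

```text
time_s: 7.3
tcp_pos: [0.5287, 0.0495, 0.0559]
eef_rot: [180.0, 0.0, 169.7]
contact_force: [-3.7, 0.8, 8.1]
gripper_width: 0.0597
```

apply_moves(commands=[{"grip": 1,"dp": [0,0,0],"yaw": 0},{"grip": 1,"dp": [0,0,0],"yaw": 0},{"grip": 1,"dp": [0,0,0],"yaw": 0},{"grip": 1,"dp": [0,0,0],"yaw": 0},{"grip": 1,"dp": [0,0,-20],"yaw": 0},{"grip": 1,"dp": [0,0,-60],"yaw": 0},{"grip": 1,"dp": [0,0,-110],"yaw": 0},{"grip": 1,"dp": [0,0,-124.5],"yaw": 0},{"grip": 1,"dp": [0,0,-124.5],"yaw": 0},{"grip": 1,"dp": [0,0,-124.5],"yaw": 0}])

```text
time_s: 8.55
tcp_pos: [0.5278, 0.0492, 0.1781]
eef_rot: [-179.9, -0.1, 169.7]
contact_force: [-0.3, 0.3, -1.1]
gripper_width: 0.0878
```

Run:
```python
from mv import *
from h import get_state
# cmd now
print(get_state()["gripper_width"])
# cmd: before shift 529.26,49.96 -> with dp .7,-1 at 169.73
r=after([463.5,-200.3,140,177.64],[-55.4,252.8,55],.138)
r=after(r,[.7,-1,24],0);r[2]=180
mv(r,[445.9,276,150,195.3])
```

```text
0.08776598732545256
cur [529.26, 50.0, 85.0, 169.73]
cur [528.4, 49.15, 61.0, 169.73]
dp [121.6, 208.5, 30.0] yaw -0.4462 len 243 deg -25.6
```

apply_moves(commands=[{"grip": 1,"dp": [121.6,208.5,30],"yaw": -0.446},{"grip": 1,"dp": [121.6,208.5,30],"yaw": -0.446},{"grip": 1,"dp": [121.6,208.5,30],"yaw": -0.446},{"grip": 1,"dp": [121.6,208.5,30],"yaw": -0.446},{"grip": 1,"dp": [121.6,208.5,30],"yaw": -0.446},{"grip": 1,"dp": [121.6,208.5,30],"yaw": -0.446},{"grip": 1,"dp": [121.6,208.5,30],"yaw": -0.446}])

```text
time_s: 9.43
tcp_pos: [0.4463, 0.2752, 0.149]
eef_rot: [-180.0, -0.1, -164.8]
contact_force: [-0.6, 0.1, 0.5]
gripper_width: 0.0876
```

Run:
```python
from h import *
cs={n:capture(n) for n in("top","side")}
a=[cs[n]["color"][:,:,::-1] for n in("top","side")]
cv2.imwrite("pics/k1t.png",a[0]);cv2.imwrite("pics/k1s.png",a[1])
cv2.imwrite("pics/k1.png",np.hstack([cv2.resize(a[0][200:300,210:310],(400,400),interpolation=cv2.INTER_CUBIC),cv2.resize(a[1][230:330,250:350],(400,400),interpolation=cv2.INTER_CUBIC)]))
```

```text
(no output)
```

View pics/k1.png

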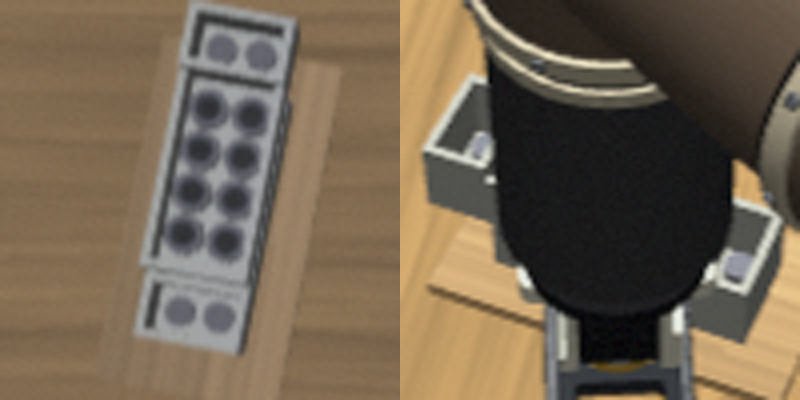

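Run:
```python
from h import *
c=capture("top")
# hull of the part above the base pocket: mask away rows below a line between trays
t=c["color"].copy()
p=np.radians(-10.28);ex=np.array([np.cos(p),np.sin(p)]);ey=np.array([-ex[1],ex[0]]);b=np.array([.4899,.0571])
# black out base pocket: polygon at base x<-0.037 at z .059
P=[[*(b+x*ex+y*ey),.059] for x,y in[(-.0385,.06),(-.0385,-.06),(-.12,-.06),(-.12,.06)]]
cv2.fillPoly(t,[np.array([proj(c,q) for q in P]).round().astype(np.int32)],(90,90,90))
for thr in(115,125):
  q=quad(t,265,236,r=40,thr=thr,save="pics/q5.png")
  r=tray(c,q,(271,200),.085,.095);print(np.round(q,1).tolist(),r)
  print("in base",(r[0]-b)@ex*1000,(r[0]-b)@ey*1000)
```

```text
[[257.3, 199.6], [283.3, 204.4], [270.4, 271.4], [244.2, 265.1]] (array([0.52808315, 0.05147294]), np.float64(170.20572039932705), np.float64(168.89160052701575), np.float64(0.1498255889125688), [np.float64(0.05907754794653317), np.float64(0.060013223074262656)])
in base 38.574404987676154 1.2773850931427686
[[258.3, 199.7], [283.2, 204.8], [270.1, 271.3], [244.4, 265.2]] (array([0.5278085, 0.0510464]), np.float64(169.74438414172272), np.float64(168.4767727212337), np.float64(0.14948669829316552), [np.float64(0.05673060750865662), np.float64(0.05853090910653531)])
in base 38.38028598857705 0.8086785247293462
```

View pics/q5.png

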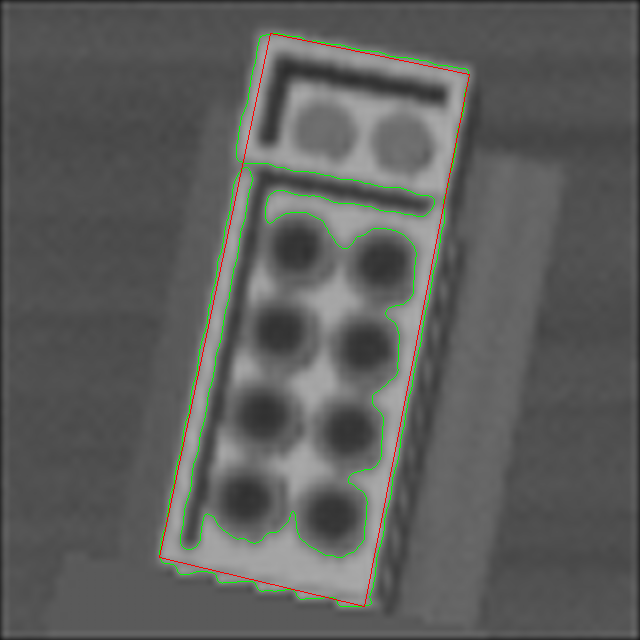

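apply_moves(commands=[{"grip": 1,"dp": [0,0,50],"yaw": 0},{"grip": 1,"dp": [0,0,95],"yaw": 0},{"grip": 1,"dp": [0,0,125],"yaw": 0},{"grip": 1,"dp": [0,0,139],"yaw": 0},{"grip": 1,"dp": [0,0,139],"yaw": 0}])

```text
time_s: 10.2
tcp_pos: [0.4463, 0.2758, 0.0103]
eef_rot: [-180.0, -0.1, -164.7]
contact_force: [-0.7, 0.1, 0.4]
gripper_width: 0.0877
```

Run:
```python
from h import *
s=get_state();print(s["tcp_pos"],s["contact_force"])
a=[capture(n)["color"][:,:,::-1] for n in("top","side")]
cv2.imwrite("pics/g6.png",np.hstack([cv2.resize(a[0][200:330,110:240],(400,400)),cv2.resize(a[1][280:440,240:400],(400,400))]))
```

```text
[0.44626218 0.27579597 0.01026006] [-0.68331467  0.13616534  0.36349365]
```

View pics/g6.png

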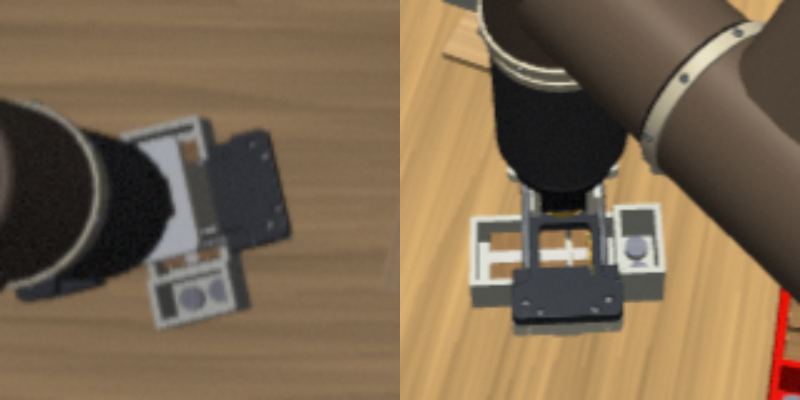

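The pale carton tray is centred between the fingers. Close and lift.

apply_moves(commands=[{"grip": 0,"dp": [0,0,0],"yaw": 0},{"grip": 0,"dp": [0,0,0],"yaw": 0},{"grip": 0,"dp": [0,0,0],"yaw": 0},{"grip": 0,"dp": [0,0,0],"yaw": 0},{"grip": 0,"dp": [0,0,0],"yaw": 0},{"grip": 0,"dp": [0,0,-15],"yaw": 0},{"grip": 0,"dp": [0,0,-50],"yaw": 0},{"grip": 0,"dp": [0,0,-95],"yaw": 0},{"grip": 0,"dp": [0,0,-135],"yaw": 0},{"grip": 0,"dp": [0,0,-149],"yaw": 0},{"grip": 0,"dp": [0,0,-149],"yaw": 0},{"grip": 0,"dp": [0,0,-149],"yaw": 0}])

```text
time_s: 11.8
tcp_pos: [0.4453, 0.2755, 0.158]
eef_rot: [-179.9, -0.1, -164.7]
contact_force: [-0.9, -0.4, -2.9]
gripper_width: 0.0599
```

Run:
```python
from mv import *
mv([445.9,276,160,-164.72],[488.8,56.4,160,169.8])
after([445.9,276,160,-164.72],[16.5,-223.1,0],0.4449)
```

```text
dp [16.5, -223.1, -0.0] yaw 0.4447 len 224 deg 25.5
cur [488.78, 56.44, 160.0, -190.21]
```

apply_moves(commands=[{"grip": 0,"dp": [2,-30,0],"yaw": 0.06},{"grip": 0,"dp": [5,-75,0],"yaw": 0.15},{"grip": 0,"dp": [9,-125,0],"yaw": 0.25},{"grip": 0,"dp": [13,-175,0],"yaw": 0.35},{"grip": 0,"dp": [16,-211,0],"yaw": 0.42},{"grip": 0,"dp": [16.5,-223.1,0],"yaw": 0.445},{"grip": 0,"dp": [16.5,-223.1,15],"yaw": 0.445},{"grip": 0,"dp": [16.5,-223.1,33],"yaw": 0.445},{"grip": 0,"dp": [16.5,-223.1,40],"yaw": 0.445},{"grip": 0,"dp": [16.5,-223.1,40],"yaw": 0.445},{"grip": 0,"dp": [16.5,-223.1,40],"yaw": 0.445}])

```text
time_s: 13.18
tcp_pos: [0.4893, 0.0572, 0.1199]
eef_rot: [180.0, 0.0, 169.8]
contact_force: [-0.5, 0.1, -1.8]
gripper_width: 0.0599
```

Run:
```python
from h import *
s=get_state();print(s["tcp_pos"],s["contact_force"])
a=[capture(n)["color"][:,:,::-1] for n in("top","side")]
cv2.imwrite("pics/g7.png",np.hstack([cv2.resize(a[0][190:310,200:320],(400,400),interpolation=cv2.INTER_CUBIC),cv2.resize(a[1][210:340,240:370],(400,400),interpolation=cv2.INTER_CUBIC)]))
```

```text
[0.4893345  0.05722882 0.11985514] [-0.53901489  0.11174036 -1.75548277]
```

View pics/g7.png

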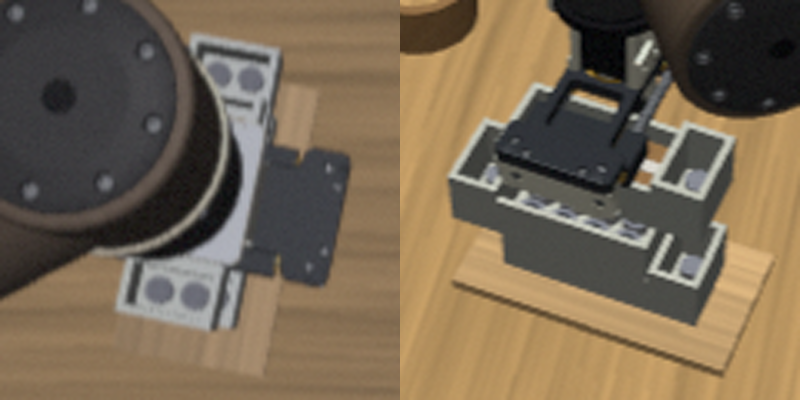

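Run:
```python
from h import *
c=capture("top");t=get_state()["tcp_pos"][:2]
p=np.radians(-10.2);ex=np.array([np.cos(p),np.sin(p)]);ey=np.array([-ex[1],ex[0]])
for y in(.03,-.03):
  q=proj(c,[*(t-.075*ex+y*ey),.159]);print(q,((q-[200,190])+.5)*400/120)
for y in(.03,-.03):
  q=proj(c,[*(np.array([.5282,.0493])+.075*ex+y*ey),.095]);print(q,((q-[200,190])+.5)*400/120)
```

```text
[235.26260358 282.37936634] [119.20867861 309.59788779]
[263.91368179 288.12177493] [214.71227262 328.73924978]
[258.35295255 199.3747569 ] [196.17650849  32.91585632]
[284.70802142 204.57437088] [284.02673808  50.24790292]
```

apply_moves(commands=[{"grip": 0,"dp": [0,0,10],"yaw": 0},{"grip": 0,"dp": [0,0,18],"yaw": 0},{"grip": 0,"dp": [0,0,22],"yaw": 0},{"grip": 0,"dp": [0,0,24],"yaw": 0},{"grip": 0,"dp": [0,0,26],"yaw": 0},{"grip": 0,"dp": [0,0,26],"yaw": 0}])

```text
time_s: 14.08
tcp_pos: [0.4891, 0.0567, 0.0935]
eef_rot: [-180.0, -0.0, 169.8]
contact_force: [-1.1, -0.3, -3.1]
gripper_width: 0.0596
```

No contact at 93.5 mm, so the pad is inside the bay; it would have met the rim at about 96 mm.

apply_moves(commands=[{"grip": 0,"dp": [0,0,1],"yaw": 0},{"grip": 0,"dp": [0,0,2],"yaw": 0},{"grip": 0,"dp": [0,0,2.5],"yaw": 0},{"grip": 0,"dp": [0,0,2.5],"yaw": 0}])

```text
time_s: 14.58
tcp_pos: [0.4892, 0.0568, 0.0919]
eef_rot: [180.0, 0.0, 169.8]
contact_force: [-4.5, 0.3, 7.3]
gripper_width: 0.0598
```

apply_moves(commands=[{"grip": 1,"dp": [0,0,0],"yaw": 0},{"grip": 1,"dp": [0,0,0],"yaw": 0},{"grip": 1,"dp": [0,0,0],"yaw": 0},{"grip": 1,"dp": [0,0,0],"yaw": 0},{"grip": 1,"dp": [0,0,-20],"yaw": 0},{"grip": 1,"dp": [0,0,-60],"yaw": 0},{"grip": 1,"dp": [0,0,-98.5],"yaw": 0},{"grip": 1,"dp": [0,0,-98.5],"yaw": 0}])

```text
time_s: 15.58
tcp_pos: [0.4909, 0.0574, 0.1926]
eef_rot: [179.8, 0.3, 169.8]
contact_force: [0.1, -0.8, -1.3]
gripper_width: 0.0874
```

Run:
```python
from mv import *
mv([488.78,56.44,190,169.79],[452.8,-397.4,110,174.0])
after([488.78,56.44,190,169.79],[-45,-453,80],-.073)
```

```text
dp [-45.0, -453.0, 80.0] yaw -0.0735 len 462 deg -4.2
cur [452.77, -397.36, 110.0, 173.97]
```

apply_moves(commands=[{"grip": 1,"dp": [-45,-453,0],"yaw": -0.073},{"grip": 1,"dp": [-45,-453,0],"yaw": -0.073},{"grip": 1,"dp": [-45,-453,0],"yaw": -0.073},{"grip": 1,"dp": [-45,-453,0],"yaw": -0.073},{"grip": 1,"dp": [-45,-453,0],"yaw": -0.073},{"grip": 1,"dp": [-45,-453,0],"yaw": -0.073},{"grip": 1,"dp": [-45,-453,0],"yaw": -0.073},{"grip": 1,"dp": [-45,-453,40],"yaw": -0.073},{"grip": 1,"dp": [-45,-453,80],"yaw": -0.073},{"grip": 1,"dp": [-45,-453,80],"yaw": -0.073},{"grip": 1,"dp": [-45,-453,80],"yaw": -0.073}])

```text
time_s: 16.95
tcp_pos: [0.4537, -0.3973, 0.1105]
eef_rot: [-180.0, 0.0, 174.0]
contact_force: [1.1, -0.0, 1.2]
gripper_width: 0.0874
```

Run:
```python
from h import *
s=get_state();print(s["tcp_pos"],s["contact_force"])
a=[capture(n)["color"][:,:,::-1] for n in("top","side")]
cv2.imwrite("pics/k2t.png",a[0]);cv2.imwrite("pics/k2s.png",a[1])
cv2.imwrite("pics/k2.png",np.hstack([cv2.resize(a[0][190:310,200:320],(400,400),interpolation=cv2.INTER_CUBIC),cv2.resize(a[1][210:340,240:370],(400,400),interpolation=cv2.INTER_CUBIC)]))
```

```text
[ 0.45367347 -0.39730252  0.11052507] [ 1.05021186 -0.01523366  1.18254054]
```

View pics/k2.png

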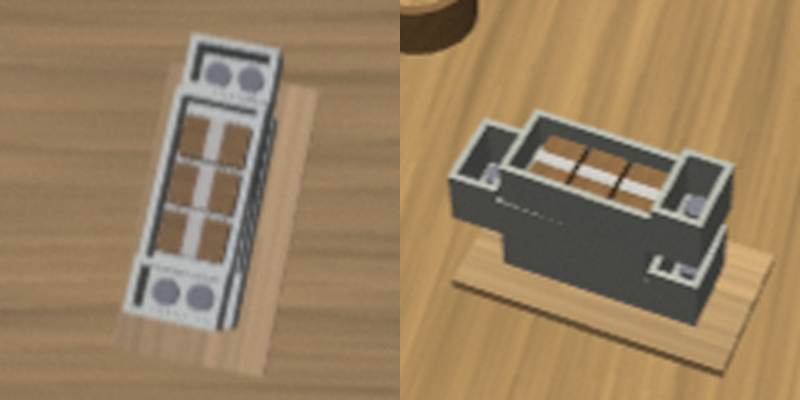

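View pics/k2s.png

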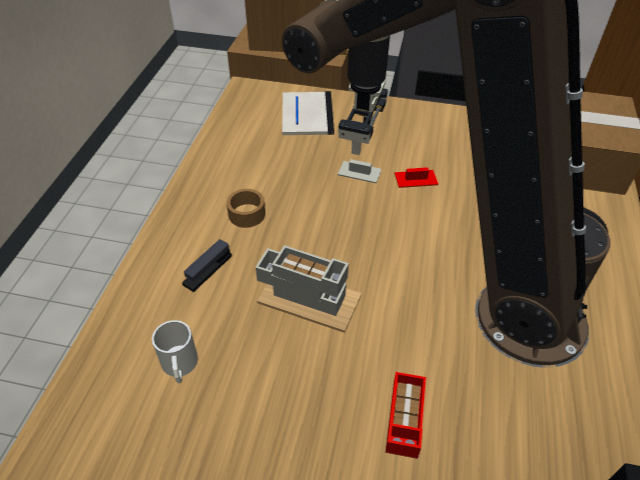

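The side view shows both trays down, with their pockets open at alternate ends. The fingers are over the pale cover.

apply_moves(commands=[{"grip": 1,"dp": [0,0,45],"yaw": 0},{"grip": 0.6,"dp": [0,0,80],"yaw": 0},{"grip": 0.6,"dp": [0,0,95],"yaw": 0},{"grip": 0.6,"dp": [0,0,95],"yaw": 0},{"grip": 0.6,"dp": [0,0,95],"yaw": 0}], newtons=30)

```text
time_s: 17.68
tcp_pos: [0.4542, -0.3976, 0.0163]
eef_rot: [-179.9, 0.1, 174.0]
contact_force: [0.3, -0.4, -0.5]
gripper_width: 0.0552
```

apply_moves(commands=[{"grip": 0,"dp": [0,0,0],"yaw": 0},{"grip": 0,"dp": [0,0,0],"yaw": 0},{"grip": 0,"dp": [0,0,0],"yaw": 0},{"grip": 0,"dp": [0,0,0],"yaw": 0},{"grip": 0,"dp": [0,0,0],"yaw": 0},{"grip": 0,"dp": [0,0,0],"yaw": 0},{"grip": 0,"dp": [0,0,0],"yaw": 0},{"grip": 0,"dp": [0,0,0],"yaw": 0}])

```text
time_s: 18.68
tcp_pos: [0.4531, -0.3972, 0.0146]
eef_rot: [-180.0, 0.0, 174.0]
contact_force: [-0.3, -1.0, 2.2]
gripper_width: 0.0136
```

apply_moves(commands=[{"grip": 0,"dp": [0,0,-15],"yaw": 0},{"grip": 0,"dp": [0,0,-60],"yaw": 0},{"grip": 0,"dp": [0,0,-115],"yaw": 0},{"grip": 0,"dp": [0,0,-165],"yaw": 0},{"grip": 0,"dp": [0,0,-185],"yaw": 0},{"grip": 0,"dp": [0,0,-185],"yaw": 0},{"grip": 0,"dp": [0,0,-185],"yaw": 0}])

```text
time_s: 19.55
tcp_pos: [0.4524, -0.3965, 0.1989]
eef_rot: [179.9, -0.1, 174.0]
contact_force: [0.5, -0.7, -1.6]
gripper_width: 0.0139
```

Run:
```python
from h import *
c=capture("top");t=cv2.imread("pics/k2t.png")[:,:,::-1].copy()
p=np.radians(-10.2);ex=np.array([np.cos(p),np.sin(p)]);ey=np.array([-ex[1],ex[0]])
# expected carton corners
for x,y,z in [(-.075,.03,.131),(-.075,-.03,.131),(.075,.03,.121),(.075,-.03,.121)]:
  q=proj(c,[*(np.array([.4889,.0566])+x*ex+y*ey),z]);print((q-[200,190]+.5)*400/120)
from mv import *
mv([452.77,-397.36,200,173.97],[508.6,53.1,200,169.8])
```

```text
[127.00711378 311.22204476]
[219.81034419 329.82224578]
[178.52020642  84.27955404]
[268.98206766 102.18010612]
dp [-8.2, 453.8, -0.0] yaw 0.0728 len 454 deg 4.2
```

apply_moves(commands=[{"grip": 0,"dp": [-1,40,0],"yaw": 0.006},{"grip": 0,"dp": [-2,95,0],"yaw": 0.015},{"grip": 0,"dp": [-3,150,0],"yaw": 0.024},{"grip": 0,"dp": [-4,205,0],"yaw": 0.033},{"grip": 0,"dp": [-5,260,0],"yaw": 0.042},{"grip": 0,"dp": [-6,315,0],"yaw": 0.051},{"grip": 0,"dp": [-7,370,0],"yaw": 0.06},{"grip": 0,"dp": [-8,420,0],"yaw": 0.067},{"grip": 0,"dp": [-8.2,445,0],"yaw": 0.073},{"grip": 0,"dp": [-8.2,453.8,0],"yaw": 0.073},{"grip": 0,"dp": [-8.2,453.8,25],"yaw": 0.073},{"grip": 0,"dp": [-8.2,453.8,45],"yaw": 0.073}])

```text
time_s: 21.1
tcp_pos: [0.5082, 0.0527, 0.1531]
eef_rot: [-180.0, -0.1, 169.8]
contact_force: [0.1, 0.4, -1.3]
gripper_width: 0.0139
```

apply_moves(commands=[{"grip": 0,"dp": [0,0,0],"yaw": 0},{"grip": 0,"dp": [0,0,0],"yaw": 0}])

```text
time_s: 21.35
tcp_pos: [0.5092, 0.0529, 0.155]
eef_rot: [-180.0, 0.0, 169.8]
contact_force: [0.7, 0.5, -0.3]
gripper_width: 0.014
```

Run:
```python
from h import *
s=get_state();print(s["tcp_pos"],s["contact_force"])
a=[capture(n)["color"][:,:,::-1] for n in("top","side")]
cv2.imwrite("pics/g8.png",np.hstack([cv2.resize(a[0][190:310,200:320],(400,400),interpolation=cv2.INTER_CUBIC),cv2.resize(a[1][210:340,240:370],(400,400),interpolation=cv2.INTER_CUBIC)]))
c=capture("side");p=np.radians(-10.2);ex=np.array([np.cos(p),np.sin(p)]);ey=np.array([-ex[1],ex[0]])
t=s["tcp_pos"]
for x,y in[(-.055,.03),(-.055,-.03),(.055,.03),(.055,-.03)]:
  q=proj(c,[*(t[:2]+x*ex+y*ey),t[2]-.0075]);print((q-[240,210]+.5)*400/130+[400,0])
```

```text
[0.50915188 0.0529161  0.15499541] [ 0.67040847  0.51476262 -0.34070784]
[644.67624205 191.89804582]
[678.50676749 129.16406478]
[493.9511299  142.97685517]
[531.63679186  83.16208796]
```

View pics/g8.png

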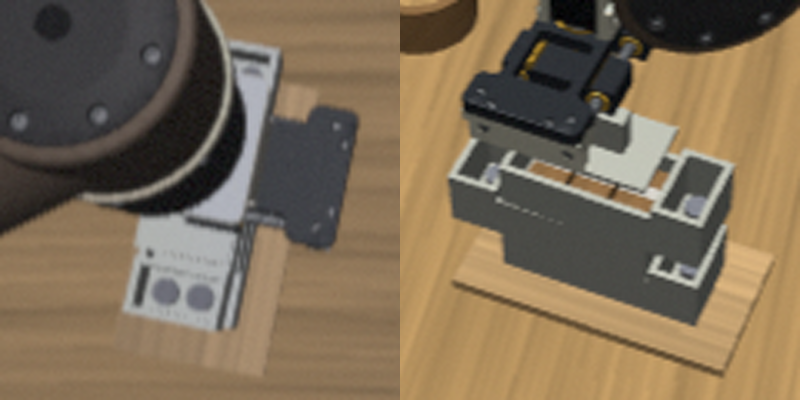

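apply_moves(commands=[{"grip": 0,"dp": [0,0,8],"yaw": 0},{"grip": 0,"dp": [0,0,15],"yaw": 0},{"grip": 0,"dp": [0,0,18],"yaw": 0},{"grip": 0,"dp": [0,0,20],"yaw": 0},{"grip": 0,"dp": [0,0,21],"yaw": 0},{"grip": 0,"dp": [0,0,21],"yaw": 0}])

```text
time_s: 22.25
tcp_pos: [0.5089, 0.0534, 0.1336]
eef_rot: [-180.0, 0.0, 169.8]
contact_force: [-0.0, -0.5, -0.7]
gripper_width: 0.0139
```

apply_moves(commands=[{"grip": 0,"dp": [0,0,1],"yaw": 0},{"grip": 0,"dp": [0,0,2],"yaw": 0},{"grip": 0,"dp": [0,0,2.5],"yaw": 0},{"grip": 0,"dp": [0,0,2.5],"yaw": 0}])

```text
time_s: 22.75
tcp_pos: [0.5089, 0.0534, 0.1316]
eef_rot: [180.0, 0.0, 169.8]
contact_force: [-2.0, 0.5, 4.5]
gripper_width: 0.0134
```

apply_moves(commands=[{"grip": 0.6,"dp": [0,0,0],"yaw": 0},{"grip": 0.6,"dp": [0,0,0],"yaw": 0},{"grip": 0.6,"dp": [0,0,0],"yaw": 0},{"grip": 0.6,"dp": [0,0,0],"yaw": 0},{"grip": 0.6,"dp": [0,0,-20],"yaw": 0},{"grip": 0.6,"dp": [0,0,-60],"yaw": 0},{"grip": 0.6,"dp": [0,0,-100],"yaw": 0},{"grip": 0.6,"dp": [0,-60,-100],"yaw": 0},{"grip": 0.6,"dp": [0,-120,-100],"yaw": 0},{"grip": 0.6,"dp": [0,-180,-100],"yaw": 0},{"grip": 0.6,"dp": [0,-240,-100],"yaw": 0},{"grip": 0.6,"dp": [0,-240,-100],"yaw": 0}])

```text
time_s: 24.25
tcp_pos: [0.4651, -0.1861, 0.2309]
eef_rot: [-180.0, -0.0, 169.5]
contact_force: [-0.0, 0.2, 0.3]
gripper_width: 0.0527
```

Run:
```python
from h import *
s=get_state();print(s["tcp_pos"],s["contact_force"])
cs=[capture(n) for n in("top","side")];a=[c["color"][:,:,::-1] for c in cs]
cv2.imwrite("pics/g9.png",np.vstack([np.hstack([cv2.resize(a[0][190:310,200:320],(400,400),interpolation=cv2.INTER_CUBIC),cv2.resize(a[1][210:340,240:370],(400,400),interpolation=cv2.INTER_CUBIC)])]))
cv2.imwrite("pics/g9s.png",a[1])
p=np.radians(-10.2);ex=np.array([np.cos(p),np.sin(p)]);ey=np.array([-ex[1],ex[0]])
c=cs[1]
for x,y in[(-.055,.03),(-.055,-.03),(.055,.03),(.055,-.03)]:
  q=proj(c,[*(np.array([.5088,.0532])+x*ex+y*ey),.125]);print((q-[240,210]+.5)*400/130+[400,0])
```

```text
[ 0.46505181 -0.18614909  0.23090405] [-0.00229232  0.16251998  0.314439  ]
[644.85455045 213.82502859]
[678.22540866 151.25468241]
[496.16523689 165.06102677]
[533.28930909 105.36317172]
```

View pics/g9.png

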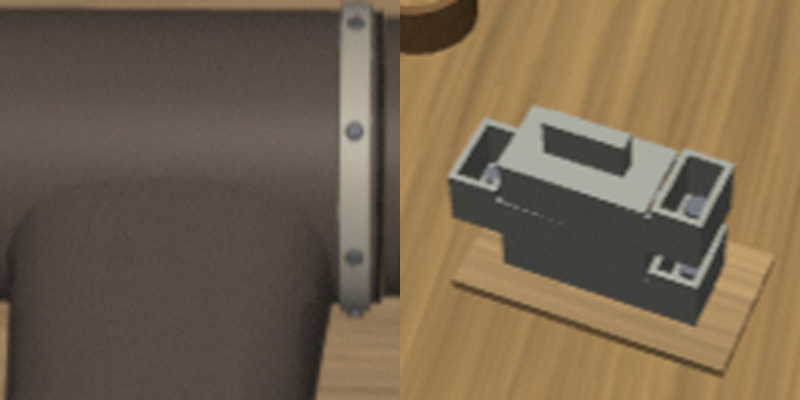

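View pics/g9s.png

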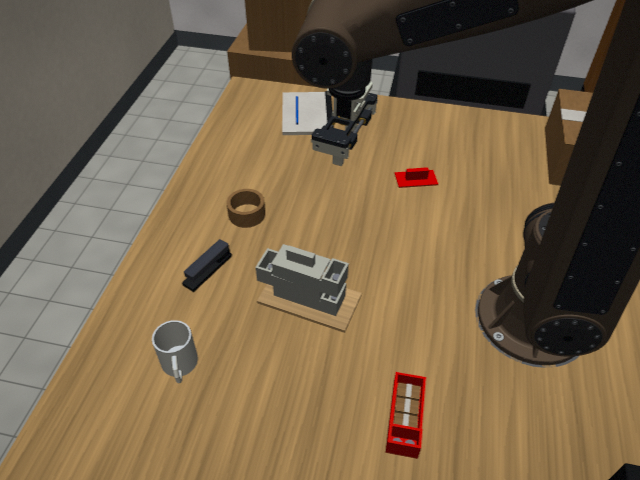

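The cover lies flush. Its corners in the zoomed crop, at about (644,212), (677,150), (497,167) and (533,106), match the predicted seated position. The mug, tape and stapler have not moved, so I am handing in.

```bash
python3 -c "
from plant import close_job
print(close_job())"
```

```text
the job is handed in; nothing more can be done
None
```

The stack is built and the job is handed in at about 24 s of the 72 s allowed; no verdict is reported back.

I placed the bearing tray reversed on the bottom tray, then the pale carton tray facing as the bottom tray does, then the pale cover on its bay. The red lookalikes were left alone.

| Part | TCP height at first contact | Expected when seated | Other check |
|---|---|---|---|
| Bearing tray | 55.9 mm | 56 mm | About x 38.5, y 1 mm in the bottom tray's frame |
| Carton tray | 91.9 mm | 92 mm | Image corners match the predicted position to about 1 mm |
| Cover | 131.6 mm | 132 mm | Plate corners in the final side view match the predicted seated position |

- **Surroundings:** In the last side view the trays look level, the pockets are open at alternate ends, and the mug, tape and stapler look unmoved. The gripper is well clear of the stack.
- **Disagreement:** The top camera read about 1–2 mm higher in y than the arm, within the stated calibration. I placed the carton tray and cover by the arm's readings instead.
- **Not checked:** The arm hid the stack from the top camera at the end, so the cover was checked only from the side view and the contact height.

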